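Load a wire pay-off stand and hold its cover over the tapped pillars

ROBOT

A 6-joint arm with a two-finger parallel gripper is mounted at the origin on the work surface. World frame = base frame: x ahead of the robot, y to its left, z up, the work surface at z = 0. Lengths are in m, angles in rad, forces in N, time in s.
With the tool pointing down it reaches from about 0.3 to 0.875 m from the base axis. Payload 4.2 kg.
Tool frame: the origin (TCP) lies at the very end of the fingers, on their centre line; the grasp point (between the pads) lies arm.pinch_z behind it (arm.pinch_z is the distance from the TCP to the grasp point, in m); z points along the fingers, y is the line along which they close (so a half turn about z gives the same grasp; the last joint's range is limited). The gripper opens to 85 mm and grips with 20 to 120 N. Pads are 22 mm wide; open, the fingers measure 114 mm over their backs; the gripper's body (76 mm by 85 mm) begins 54 mm behind the grasp point. The pads swing forward as they close: fully open they stand 13 mm farther back than shut.
Start: joints at [1.154, 0.32, 1.565, -0, 1.257, -0.02], TCP at [0.222, 0.53, 0.231] pointing down, gripper open.
Joint ranges: [-3.11, 3.11], [-0.84, 2.01], [0.21, 2.61], [-1.34, 4.49], [0.05, 2.63], [-2.56, 2.56]. Speed limits (rad/s): [2.57, 2.57, 3.14, 3.14, 3.14, 3.14].

INTERFACE

Orientations are given as a rotation vector (axis times angle).
In Python, from station import arm, viewer gives the robot as it stands (arm), with the cameras (viewer).
- The arm moves only by the shell command python3 nudge.py 'ROWS' [OPENING] [FORCE]. ROWS is rows parted by semicolons, their numbers by spaces, 1 to 12 of them, each of 6 numbers: dx, dy, dz in m, then a rotation vector rx, ry, rz in rad; each row is the pose to reach, as a shift and turn from the pose commanded when the command began, along the tool's axes at that moment; what a row does not reach only later rows make up. A row lasts 1/12 s, in which the tool goes at most 0.0417 m and 0.125 rad, less where a joint would pass 70% of its speed; a pose out of reach is approached as far as the arm can. OPENING is the finger opening in m, set as the command begins (- or left out keeps the last). The fingers move at their own pace and stop on an object; FORCE is the grip in N (left out, the last holds). Time passes only in rows, so rows that do not move let the fingers close. It prints the time, the measured TCP pose, the force, the opening and the grip force at its end.
- arm.get_obs(): the state, without advancing time (a new reading comes with each control period).
- viewer.get_image(name): name is "side" or "top"; returns the picture (420x560x3 uint8, red, green, blue); there is no depth.
- viewer.camera_info(name): a dict with "fov_y" (degrees; the focal length in pixels is half the picture's height over the tangent of half this angle, whatever the lens; pixels are square), "cx", "cy" (the principal point, pixels), "origin" and "attitude" of the camera in the world. Camera axes: x right, y up, looking along -z (the intrinsics and any distortion apply to the point x, -y, -z); pixel columns grow to the right and rows downward; lengths in m; the calibration is good to about 2 mm. A picture is of the moment at which its call begins. camera_info takes no time and is no camera call.
- arm.hand_in(): hands the job in; it is judged then, once.
The state is a dict: "clock": time; "q": joint angles; "dq": joint speeds; "joint_efforts": joint torques, N m; "eef_pos": TCP position; "tcp_rot": TCP orientation; "ft_force": force on the tool from outside, world axes, zero at the start; "torque": the same for the moment, N m; "finger_gap": finger opening in m; "grasp_force": force on a finger pad.
Only numpy, scipy, OpenCV 4.12 (cv2) and the standard library are available. Lean on these libraries where they do the work, as an engineer would, in place of code of your own. Each camera call takes 0.05 s, during which the arm holds its last target. There are 200 camera calls.

TASK

Load the wire pay-off stand: lower the black spool of brass wire over the upright spindle until it sits down on the felt, and let go of it. Then take the aluminium cover plate by its handle and hold it level over the stand, either way round, with its four holes lined up over the tapped holes in the four pillars and about 15 mm clear above them, so that I can lay on the spring washers and start the screws. Finish while still holding it there, steady and touching neither stand nor spool, and leave the spare spool and the glass beaker where they are.

Things in the scene. Friction and masses are not known exactly. Their poses are not given: they have to be found in the camera images.
- stand: Wire pay-off stand, fixed: green base 150 x 120 mm, top 14 mm above the bench; steel spindle 12 mm thick upright in its middle, coned tip at 66 mm; four steel pillars 14 mm thick at x +-54, y +-40 mm, tops at 70 mm with 6 mm tapped holes; white guide pulley beyond the +x end at (98, 30) mm, 50 mm high. Origin: centre of the underside on the bench, below the spindle; x along the long side, z up.
- seat (a point): Where the spool sits: on the spindle's axis, at the top of the grey felt disc (46 mm across), 18 mm above the bench.
- spool: The spool to load: black flanges 60 mm in diameter, brass wire between them, 44 mm high, bore 16 mm, about 0.33 kg, standing upright on the bench. Origin: centre of its underside, on its axis; z up. Gripped across its diameter, at half height. Seated, its top is 62 mm above the bench.
- spare_spool: The spare spool, not to be moved: same size, white flanges and copper wire. Origin: centre of its underside. It may stand in either of the two spool places.
- cover: Aluminium cover plate, 132 x 104 x 5 mm, about 0.23 kg, flat on the bench, a black bridge handle on top. Four 9 mm through holes at x +-54, y +-40 mm. Origin: centre of its underside; x along its long side and the handle, z up. Half a turn makes no difference to its fit.
- grip (a point): Middle of the cover's handle bar: bar 80 mm long (along the cover's x), 12 mm wide, 10 mm high, its middle 38 mm above the plate's underside and its lower face 28 mm above the plate's top.
- tap0 (a point): Mouth of tapped hole 0 in the top of a pillar, at (-54, -40, 70) mm in the stand's frame.
- tap1 (a point): Mouth of tapped hole 1 in the top of a pillar, at (54, -40, 70) mm in the stand's frame.
- tap2 (a point): Mouth of tapped hole 2 in the top of a pillar, at (54, 40, 70) mm in the stand's frame.
- tap3 (a point): Mouth of tapped hole 3 in the top of a pillar, at (-54, 40, 70) mm in the stand's frame.
- hole0 (a point): Centre of the cover's hole 0 at the plate's underside, at (-54, -40, 0) mm in the cover's frame. It belongs over tap0, or, with the cover half a turn round, over tap2.
- hole1 (a point): Centre of the cover's hole 1 at the plate's underside, at (54, -40, 0) mm in the cover's frame. It belongs over tap1, or, with the cover half a turn round, over tap3.
- hole2 (a point): Centre of the cover's hole 2 at the plate's underside, at (54, 40, 0) mm in the cover's frame. It belongs over tap2, or, with the cover half a turn round, over tap0.
- hole3 (a point): Centre of the cover's hole 3 at the plate's underside, at (-54, 40, 0) mm in the cover's frame. It belongs over tap3, or, with the cover half a turn round, over tap1.
- beaker: Empty glass beaker, 84 mm across, 85 mm high, on the left of the bench; leave it. Origin: centre of its underside.

How it is judged:
By the outcome, as a careful person would: the job done as asked, in the order asked, and still so for the second after the job is handed in, while the arm keeps its last pose, push and grip.
It also fails if it takes over 64 s, if anything falls off the work surface, if the arm or the gripper's body presses on something with over 40 N, if the wrist force passes 120 N, or if a joint passes its speed limit or range.

## Working session

There is one attempt and no reset: what is moved stays moved. The work goes in short steps, Python scripts to look and compute and a shell command to move; the robot and the scene stay as the last step left them, time stands still between calls to the robot, and variables do not carry over. Pictures are saved under pics/ and viewed, at most 10 in all, crops included, and the job is handed in when it is done.

```bash
ls; mkdir -p pics; python3 - <<'E'
from station import arm, viewer
import cv2
print(arm.pinch_z, arm.get_obs())
for n in("side","top"):
    print(viewer.camera_info(n)); cv2.imwrite(f"pics/{n}0.png",cv2.cvtColor(viewer.get_image(n),cv2.COLOR_RGB2BGR))
E
```

```text
nudge.py
pics
station.py
0.0187 {'clock': 0.0, 'q': array([ 1.15396590e+00,  3.20287565e-01,  1.56565872e+00,  2.71340139e-05,
        1.25736694e+00, -2.00297784e-02]), 'dq': array([-0.00120604, -0.00050074, -0.00090875, -0.00219247,  0.00212947,
       -0.00215734]), 'joint_efforts': array([ 4.16437915e-04, -4.15517950e+01, -2.34158331e+01, -3.61701427e-05,
        8.43323098e-03, -3.40105842e-06]), 'eef_pos': array([0.22204179, 0.52990116, 0.23049262]), 'tcp_rot': array([-6.19146212e-01, -3.07957054e+00,  2.62933030e-03]), 'ft_force': array([-0.23088538, -0.25498029, -0.55807593]), 'torque': array([-0.01473017, -0.00039304,  0.01900724]), 'grasp_force': 0.0, 'finger_gap': 0.08515266420899914}
{'fov_y': 43.41795436664406, 'cx': 281.45421538010413, 'cy': 215.3534364165399, 'origin': array([-0.06435244, -0.71031392,  0.90497987]), 'attitude': array([ 0.84825296, -0.28613377, -0.64783893])}
{'fov_y': 44.340890349009726, 'cx': 274.8965514767593, 'cy': 204.85706783446795, 'origin': array([0.43599032, 0.07873178, 1.53472698]), 'attitude': array([ 0.04960714, -0.05139713, -1.58233367])}
```

View pics/side0.png

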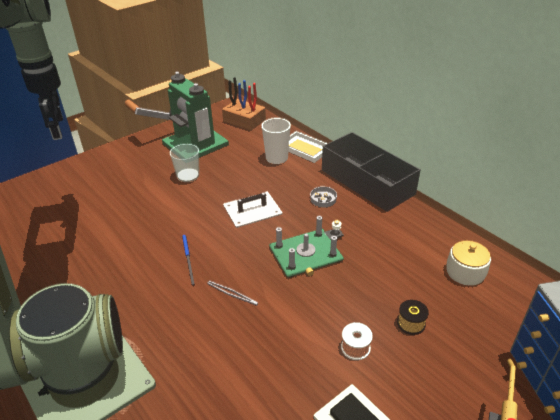

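View pics/top0.png

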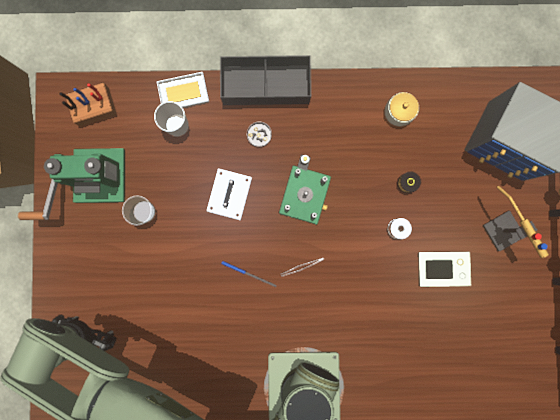

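The side view shows the stand at (306,250), the cover at (252,208), the black spool at (413,317) and the white spare at (356,341). In the top view they are at (305,194), (230,194), (409,182) and (400,229). Next I'll zoom in.

```bash
python3 - <<'E'
import cv2
a=cv2.imread("pics/top0.png");b=cv2.imread("pics/side0.png")
def crop(im,x0,y0,x1,y1,z,n):
    c=cv2.resize(im[y0:y1,x0:x1],None,fx=z,fy=z,interpolation=cv2.INTER_CUBIC)
    for x in range((x0+9)//10*10,x1,10): cv2.line(c,(int((x-x0+.5)*z),0),(int((x-x0+.5)*z),6 if x%50 else 14),(0,255,255),1)
    for y in range((y0+9)//10*10,y1,10): cv2.line(c,(0,int((y-y0+.5)*z)),(6 if y%50 else 14,int((y-y0+.5)*z)),(0,255,255),1)
    cv2.imwrite(n,c)
crop(a,200,150,340,230,5.7,"pics/topc.png")
crop(b,215,180,351,280,5.8,"pics/sidec.png")
E
```

```text
(no output)
```

View pics/topc.png

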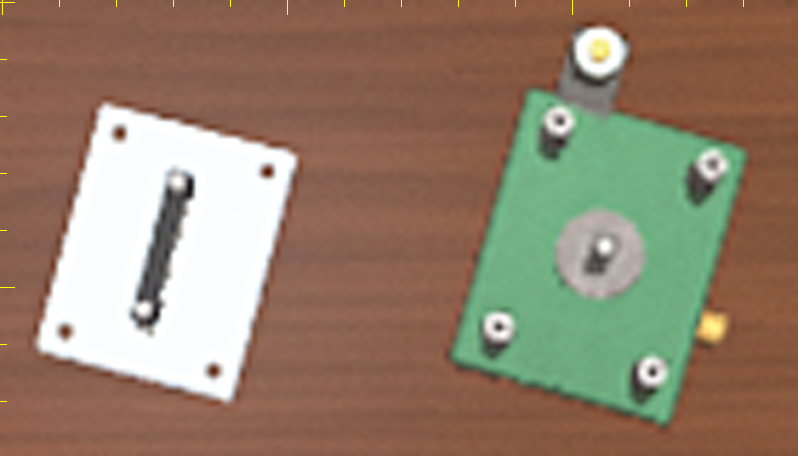

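View pics/sidec.png

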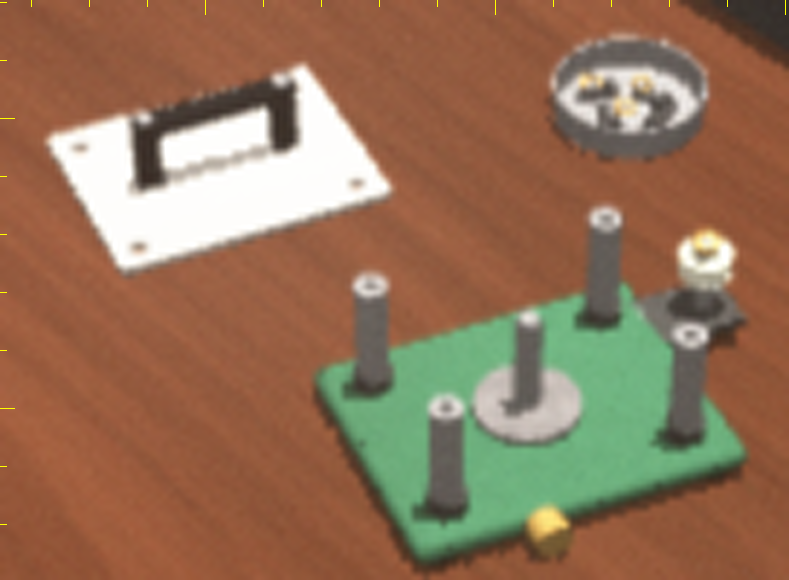

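The top crop shows the pillar tops at (559,122), (712,165), (498,327) and (652,372), and the cover holes at (120,133), (267,171), (66,331) and (213,370). The side crop shows the pillar tops at (605,218), (690,335), (370,285) and (445,407), with three visible cover holes at (80,147), (357,183) and (138,247).

```bash
cat >h.py <<'E'
import numpy as np
from scipy.optimize import least_squares
from scipy.spatial.transform import Rotation as R
CAM={'side':(43.41795436664406,281.45421538010413,215.3534364165399,[-0.06435244,-0.71031392,0.90497987],[0.84825296,-0.28613377,-0.64783893]),
'top':(44.340890349009726,274.8965514767593,204.85706783446795,[0.43599032,0.07873178,1.53472698],[0.04960714,-0.05139713,-1.58233367])}
def proj(n,P):
    f,cx,cy,o,a=CAM[n]; f=210/np.tan(np.radians(f/2))
    p=(np.atleast_2d(P)-o)@R.from_rotvec(a).as_matrix()
    return np.c_[cx+f*p[:,0]/-p[:,2], cy+f*p[:,1]/p[:,2]]
def place(v,L):
    L=np.atleast_2d(L); c,s=np.cos(v[2]),np.sin(v[2])
    return np.c_[v[0]+c*L[:,0]-s*L[:,1], v[1]+s*L[:,0]+c*L[:,1], L[:,2]]
def fit(L,obs,x0):
    "obs: {cam:(idx,pixels)}"
    g=lambda v:np.concatenate([(proj(n,place(v,np.array(L)[i]))-p).ravel() for n,(i,p) in obs.items()])
    r=least_squares(g,x0,loss='soft_l1'); return r.x,g(r.x).reshape(-1,2)
T=lambda p:np.array(p)/5.7-.5+[200,150]
S=lambda p:np.array(p)/5.8-.5+[215,180]
E
python3 - <<'E'
from h import *
import cv2
L=[(-.054,-.04,.07),(.054,-.04,.07),(.054,.04,.07),(-.054,.04,.07),(0,0,.066)]
t=T([(652,372),(712,165),(559,122),(498,327),(606,246)]); s=S([(445,407),(690,335),(605,218),(370,285),(531,315)])
A=range(5)
for o in ({'top':(A,t),'side':(A,s)},{'top':(A,t)},{'side':(A,s)}):
    x,r=fit(L,o,[.5,0,0]); print('stand',x.round(4),r.round(1).tolist())
C=[(-.054,-.04,.005),(.054,-.04,.005),(.054,.04,.005),(-.054,.04,.005)]
t=T([(213,370),(267,171),(120,133),(66,331)]); s=S([(138,247),(357,183),(80,147)])
for o in ({'top':(range(4),t),'side':([0,1,3],s)},{'top':(range(4),t)},{'side':([0,1,3],s)}):
    x,r=fit(C,o,[.5,.2,0]); print('cover',x.round(4),r.round(1).tolist())
a=cv2.imread("pics/top0.png")[165:250,380:435];b=cv2.imread("pics/side0.png")[290:365,335:435]
z=lambda i,k:cv2.resize(i,None,fx=k,fy=k,interpolation=cv2.INTER_CUBIC)
c=np.zeros((510,800,3),np.uint8);u=z(a,5.5);w=z(b,4.9);c[:u.shape[0],:u.shape[1]]=u;c[:w.shape[0],310:310+w.shape[1]]=w
cv2.imwrite("pics/sp.png",c)
E
```

```text
stand [ 0.5643 -0.0113 -0.2976] [[-0.1, -0.2], [-0.2, -0.1], [-0.2, -0.4], [-0.1, -0.2], [-0.4, -0.0], [0.1, 0.3], [0.1, 0.2], [0.2, 0.4], [0.0, 0.2], [-0.4, 0.6]]
stand [ 0.5639 -0.0119 -0.2976] [[0.1, 0.0], [0.0, 0.1], [-0.0, -0.2], [0.1, -0.0], [-0.2, 0.1]]
stand [ 0.5651 -0.0104 -0.2975] [[0.1, -0.1], [0.1, -0.1], [0.1, 0.1], [0.0, -0.1], [-0.4, 0.2]]
cover [ 0.5697  0.214  -0.2724] [[-0.1, 0.1], [-0.1, 0.1], [-0.2, -0.1], [-0.3, 0.0], [0.2, 0.2], [0.1, 0.3], [0.2, 0.3]]
cover [ 0.5698  0.2135 -0.2705] [[0.1, 0.1], [0.0, 0.0], [-0.0, -0.1], [-0.1, 0.0]]
cover [ 0.57    0.2151 -0.2712] [[0.1, -0.1], [-0.1, 0.1], [0.0, 0.0]]
```

View pics/sp.png

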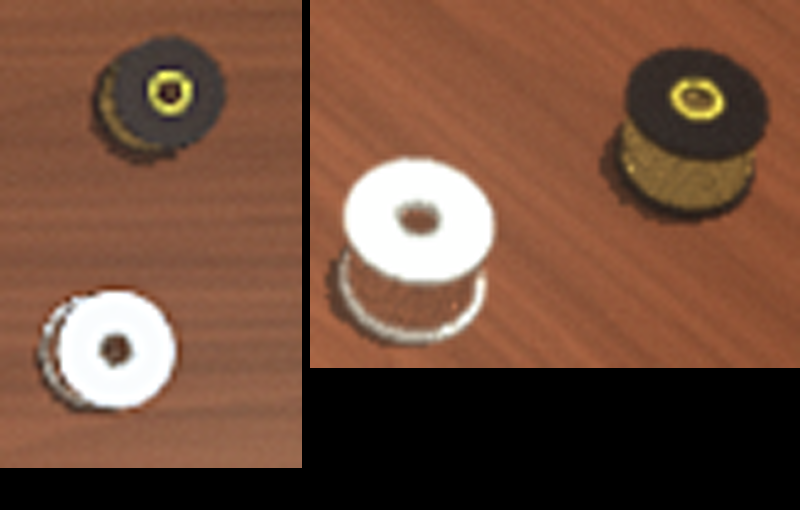

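The spool crop shows the black spool's bore at (170,92) in the top view and (697,99) in the side view. The spare's bore is at (117,350) and (418,220).

```bash
cat >>h.py <<'E'
def goto(xyz,yaw):
    "shift/turn in tool axes to reach tcp xyz with tool y at world angle yaw, pointing down"
    from station import arm, viewer
    o=arm.get_obs(); M=R.from_rotvec(o['tcp_rot'])
    y=np.array([np.cos(yaw),np.sin(yaw),0]); z=np.array([0,0,-1.]); G=R.from_matrix(np.c_[np.cross(y,z),y,z])
    print('t',round(o['clock'],2),'tcp',o['eef_pos'].round(4),'F',o['ft_force'].round(1),'gap',round(o['finger_gap'],4),'tilt',M.as_matrix()[:,2].round(4))
    print('shift',M.inv().apply(np.array(xyz)-o['eef_pos']).round(4),'turn',(M.inv()*G).as_rotvec().round(4),'q',o['q'].round(2))
E
python3 - <<'E'
from h import *
for n,t,s in (('spool',(170,92),(697,99)),('spare',(117,350),(418,220))):
    t=np.array(t)/5.5-.5+[380,165]; s=(np.array(s)-[310,0])/4.9-.5+[335,290]
    for o in ({'top':([0],t),'side':([0],s)},{'top':([0],t)},{'side':([0],s)}):
        x,r=fit([(0,0,.044)],o,[.5,0,0]); print(n,x[:2].round(4),r.round(1).tolist())
    if n=='spool': 
        x,_=fit([(0,0,.044)],{'top':([0],t),'side':([0],s)},[.5,0,0]); p=x[:2]
goto([*p,.16],np.pi/2-.2976)
E
```

```text
spool [ 0.5961 -0.3173] [[-0.4, -0.1], [0.1, 0.3]]
spool [ 0.5959 -0.3184] [[0.0, -0.0]]
spool [ 0.5964 -0.3166] [[-0.0, 0.0]]
spare [ 0.4598 -0.2855] [[-0.4, 0.1], [0.2, 0.2]]
spare [ 0.46   -0.2866] [[-0.0, 0.0]]
spare [ 0.4599 -0.285 ] [[-0.0, 0.0]]
t 0.1 tcp [0.222  0.5299 0.2306] F [ 0.2 -0.1 -1. ] gap 0.0858 tilt [-7.0e-04 -1.5e-03 -1.0e+00]
shift [-0.6724 -0.6367  0.0716] turn [-0.0016 -0.0001 -0.0993] q [ 1.15  0.32  1.57  0.    1.26 -0.02]
```

```bash
r="-0.336 -0.318 0 0 0 -0.099"; python3 nudge.py '-0.336 -0.318 0 0 0 -0.099;-0.336 -0.318 0 0 0 -0.099;-0.336 -0.318 0 0 0 -0.099;-0.336 -0.318 0 0 0 -0.099;-0.336 -0.318 0 0 0 -0.099;-0.336 -0.318 0 0 0 -0.099;-0.336 -0.318 0 0 0 -0.099;-0.336 -0.318 0 0 0 -0.099;-0.336 -0.318 0 0 0 -0.099;-0.336 -0.318 0 0 0 -0.099;-0.336 -0.318 0 0 0 -0.099;-0.336 -0.318 0 0 0 -0.099' 0.085 40
python3 -c "
from h import *
goto([.5961,-.3175,.13],np.pi/2-.2976)"
```

```text
clock: 1.1
eef_pos: [0.411, 0.1019, 0.2312]
tcp_rot: [0.476, 3.104, -0.004]
ft_force: [0.0, -0.2, 0.4]
finger_gap: 0.0853
grasp_force: 0.0
t 1.1 tcp [0.411  0.1019 0.2312] F [ 0.  -0.2  0.4] gap 0.0853 tilt [ 0.0011 -0.0028 -1.    ]
shift [-0.3021 -0.3445  0.1026] turn [-0.0023  0.0019 -0.0067] q [ 0.22  0.08  1.88 -0.    1.18 -1.05]
```

```bash
python3 nudge.py '-0.302 -0.3445 0.1 0 0 0;-0.302 -0.3445 0.1 0 0 0;-0.302 -0.3445 0.1 0 0 0;-0.302 -0.3445 0.1 0 0 0;-0.302 -0.3445 0.1 0 0 0;-0.302 -0.3445 0.1 0 0 0;-0.302 -0.3445 0.1 0 0 0;-0.302 -0.3445 0.1 0 0 0;-0.302 -0.3445 0.1 0 0 0;-0.302 -0.3445 0.1 0 0 0;-0.302 -0.3445 0.1 0 0 0;-0.302 -0.3445 0.1 0 0 0'
python3 nudge.py '0 0 0 0 0 0;0 0 0 0 0 0;0 0 0 0 0 0;0 0 0 0 0 0'
python3 - <<'E'
from h import *
from station import arm, viewer
import cv2
goto([.5961,-.3175,.005],np.pi/2-.2976)
p=arm.get_obs()['eef_pos']; print(proj('top',p),proj('side',p))
a=viewer.get_image('top')[140:240,350:450,::-1];b=viewer.get_image('side')[200:350,350:500,::-1]
c=np.hstack([cv2.resize(a,(400,400),interpolation=2),cv2.resize(b,(400,400),interpolation=2)]);cv2.imwrite('pics/g.png',c)
E
```

```text
clock: 2.1
eef_pos: [0.5982, -0.3152, 0.1285]
tcp_rot: [-0.47, -3.106, 0.002]
ft_force: [1.0, 1.0, 0.1]
finger_gap: 0.0852
grasp_force: 0.0
clock: 2.43
eef_pos: [0.5967, -0.3089, 0.132]
tcp_rot: [0.464, 3.107, 0.001]
ft_force: [0.7, -0.0, 0.2]
finger_gap: 0.0853
grasp_force: 0.0
t 2.43 tcp [ 0.5967 -0.3089  0.132 ] F [ 0.7 -0.   0.2] gap 0.0853 tilt [ 1.e-04  4.e-04 -1.e+00]
shift [-0.002  -0.0084  0.127 ] turn [0.0004 0.     0.0013] q [-0.5   0.54  1.46  0.    1.14 -1.77]
[[415.4058609  177.45684487]] [[416.84470996 278.45024798]]
```

View pics/g.png

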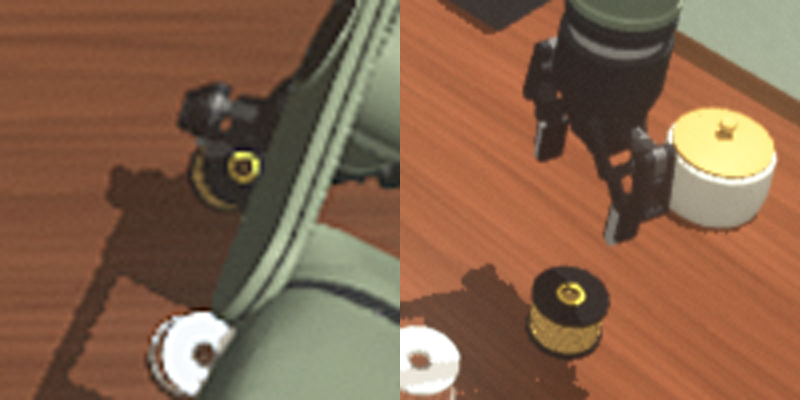

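The side crop shows the open fingers straddling the spool from above, about 8 mm off its axis. I'll correct that and go down.

```bash
python3 nudge.py '-0.002 -0.0085 0.03 0 0 0;-0.002 -0.0085 0.06 0 0 0;-0.002 -0.0085 0.09 0 0 0;-0.002 -0.0085 0.11 0 0 0;-0.002 -0.0085 0.11 0 0 0;-0.002 -0.0085 0.11 0 0 0;-0.002 -0.0085 0.11 0 0 0;-0.002 -0.0085 0.11 0 0 0'
python3 -c "
from h import *
goto([.5961,-.3175,.005],np.pi/2-.2976)"
```

```text
clock: 3.2
eef_pos: [0.5977, -0.3199, 0.0237]
tcp_rot: [0.465, 3.103, -0.002]
ft_force: [0.6, 0.4, -0.1]
finger_gap: 0.0852
grasp_force: 0.0
t 3.2 tcp [ 0.5977 -0.3199  0.0237] F [ 0.6  0.4 -0.1] gap 0.0852 tilt [ 0.0038 -0.002  -1.    ]
shift [0.0023 0.0019 0.0187] turn [-0.0008  0.0042  0.0002] q [-0.51  0.65  1.56  0.    0.92 -1.78]
```

```bash
python3 nudge.py '0 0 0.01 0 0 0;0 0 0.018 0 0 0;0 0 0.018 0 0 0;0 0 0.018 0 0 0;0 0 0.018 0 0 0;0 0 0.018 0 0 0;0 0 0.018 0 0 0;0 0 0.018 0 0 0'
python3 -c "
from h import *
goto([.5961,-.3175,.005],np.pi/2-.2976)"
python3 nudge.py '0 0 0 0 0 0;0 0 0 0 0 0;0 0 0 0 0 0;0 0 0 0 0 0;0 0 0 0 0 0;0 0 0 0 0 0;0 0 0 0 0 0;0 0 0 0 0 0;0 0 0 0 0 0;0 0 0 0 0 0' 0.05 40
```

```text
clock: 3.87
eef_pos: [0.5964, -0.3196, 0.0035]
tcp_rot: [0.466, 3.106, -0.0]
ft_force: [0.4, -0.5, 0.7]
finger_gap: 0.0848
grasp_force: 0.0
t 3.87 tcp [ 0.5964 -0.3196  0.0035] F [ 0.4 -0.5  0.7] gap 0.0848 tilt [ 4.e-04 -1.e-04 -1.e+00]
shift [ 0.0009  0.0019 -0.0015] turn [ 0.      0.0004 -0.0002] q [-0.51  0.67  1.58  0.    0.89 -1.78]
clock: 4.7
eef_pos: [0.5965, -0.3193, 0.0038]
tcp_rot: [0.466, 3.106, 0.0]
ft_force: [-1.2, 2.8, 5.3]
finger_gap: 0.0599
grasp_force: 43.9
```

```bash
python3 nudge.py '0 0 -0.03 0 0 0;0 0 -0.07 0 0 0;0 0 -0.1 0 0 0;0 0 -0.1 0 0 0;0 0 -0.1 0 0 0;0 0 -0.1 0 0 0;0 0 -0.1 0 0 0;0 0 -0.1 0 0 0'
python3 -c "
from h import *
goto([.5643,-.0113,.105],np.pi/2-.2976)"
```

```text
clock: 5.37
eef_pos: [0.5949, -0.3188, 0.1005]
tcp_rot: [-0.465, -3.102, -0.003]
ft_force: [0.7, 0.2, -3.8]
finger_gap: 0.0601
grasp_force: 45.9
t 5.37 tcp [ 0.5949 -0.3188  0.1005] F [ 0.7  0.2 -3.8] gap 0.0601 tilt [-0.0044  0.0024 -1.    ]
shift [ 0.1195  0.285  -0.0036] turn [ 0.001  -0.0049 -0.0002] q [-0.51  0.57  1.49 -0.    1.08 -1.78]
```

```bash
python3 nudge.py '0.01 0.025 0 0 0 0;0.026 0.062 0 0 0 0;0.042 0.1 0 0 0 0;0.058 0.138 0 0 0 0;0.074 0.176 0 0 0 0;0.09 0.213 0 0 0 0;0.1 0.24 0 0 0 0;0.11 0.262 0 0 0 0;0.115 0.275 0 0 0 0;0.1182 0.283 0 0 0 0;0.1182 0.285 0 0 0 0;0.1182 0.285 0 0 0 0'
python3 nudge.py '0 0 0 0 0 0;0 0 0 0 0 0;0 0 0 0 0 0;0 0 0 0 0 0;0 0 0 0 0 0;0 0 0 0 0 0'
python3 - <<'E'
from h import *
from station import arm, viewer
import cv2
goto([.5643,-.0113,.105],np.pi/2-.2976)
for n in('top','side'): cv2.imwrite(f'pics/{n}1.png',viewer.get_image(n)[:,:,::-1])
a=cv2.imread('pics/top1.png')[150:230,260:350];b=cv2.imread('pics/side1.png')[170:290,250:370]
c=np.zeros((600,800,3),np.uint8);c[:320,:360]=cv2.resize(a,None,fx=4,fy=4,interpolation=2);c[:432,365:797]=cv2.resize(b,None,fx=3.6,fy=3.6,interpolation=2);cv2.imwrite('pics/g2.png',c[:440])
E
```

```text
clock: 6.37
eef_pos: [0.5672, -0.0128, 0.103]
tcp_rot: [-0.466, -3.107, 0.001]
ft_force: [0.0, 0.4, -4.4]
finger_gap: 0.0597
grasp_force: 46.0
clock: 6.87
eef_pos: [0.5669, -0.0127, 0.1033]
tcp_rot: [0.467, 3.107, 0.0]
ft_force: [-0.4, 0.4, -4.2]
finger_gap: 0.0598
grasp_force: 46.0
t 6.87 tcp [ 0.5669 -0.0127  0.1033] F [-0.4  0.4 -4.2] gap 0.0598 tilt [ 1.e-04  0.e+00 -1.e+00]
shift [ 0.0029  0.0005 -0.0017] turn [ 0.0001  0.     -0.0007] q [-0.04  0.42  1.76  0.    0.96 -1.32]
```

View pics/g2.png

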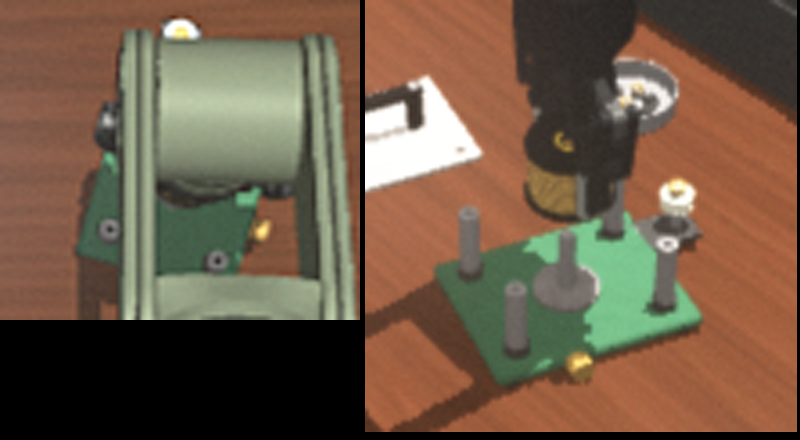

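The top view is blocked by the arm. In the side view the spool is held upright above the spindle. I'll fit its outline in the side image and compare it with where the bore should be.

```bash
python3 - <<'E'
from h import *
import cv2
th=np.radians(np.arange(0,360,3))
def circ(x,y,z,r=.03): return proj('side',np.c_[x+r*np.cos(th),y+r*np.sin(th),0*th+z])
def score(im,x,y,z0,show=0):
    s=[]
    for z,sel in((z0,lambda n:(n[:,0]<.35)&(n[:,1]>.0)),(z0+.044,lambda n:(n[:,0]<-.45))):
        p=circ(x,y,z);c=p.mean(0);t=np.gradient(np.r_[p[-1:],p,p[:1]],axis=0)[1:-1];n=np.c_[t[:,1],-t[:,0]];n/=np.linalg.norm(n,axis=1)[:,None]
        n*=np.sign((n*(p-c)).sum(1))[:,None]; k=sel(n);p=p[k];n=n[k]
        S=lambda d:cv2.remap(im,(p+d*n)[:,0].astype(np.float32)[None],(p+d*n)[:,1].astype(np.float32)[None],1)[0]
        s.append((S(.7)-S(-.7)).mean(axis=1 if 0 else 0).mean())
    return sum(s)
ys=np.array([np.cos(np.pi/2-.2976),np.sin(np.pi/2-.2976)]);xs=np.array([-ys[1],ys[0]])
for f,c,z0 in(('side0',(.5964,-.3166),0),('side1',(.5669,-.0127),.0995)):
    im=cv2.imread(f'pics/{f}.png')[:,:,2].astype(np.float32)
    g=np.arange(-6,6.1,.25)*1e-3
    A=np.array([[score(im,*(np.array(c)+a*xs+b*ys),z0) for b in g] for a in g])
    i=np.unravel_index(A.argmax(),A.shape);print(f,'tool-x',g[i[0]],'tool-y',g[i[1]],A.max().round(1)); 
    w=np.clip(A-A.max()*.8,0,None);print(((w.sum(1)*g).sum()/w.sum()).round(4),((w.sum(0)*g).sum()/w.sum()).round(4))
b=cv2.imread('pics/side1.png');z=8;x0,y0=285,195
o=cv2.resize(b[y0:y0+70,x0:x0+90],None,fx=z,fy=z,interpolation=2)
for zz,r in((.0995,.03),(.1435,.03),(.1435,.008)):
    for (x,y),col in (((.5669,-.0127),(255,255,0)),((.5669,-.0100),(0,0,255))):
        cv2.polylines(o,[(((circ(x,y,zz,r)-[x0,y0])+.5)*z).astype(int)],True,col,1)
cv2.imwrite('pics/ov.png',o)
E
```

```text
side0 tool-x 0.00175 tool-y -0.00175 92.3
0.0019 -0.0017
side1 tool-x 0.00075 tool-y 0.00175 113.0
0.0009 0.0017
```

View pics/ov.png

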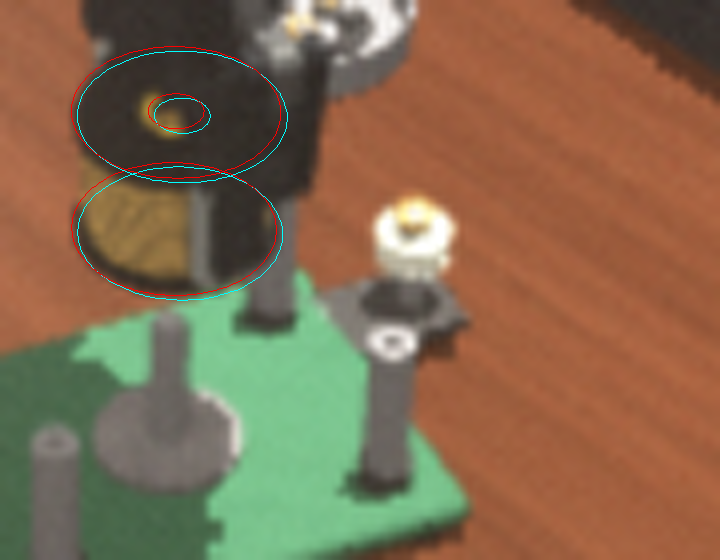

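The overlay shows the fitted spool within about 2 mm of the prediction. The remaining correction to the spindle is about +1.7 mm in tool x. I'll correct it and lower in stages.

```bash
python3 nudge.py '0.0017 -0.0002 0.01 0 0 0;0.0017 -0.0002 0.02 0 0 0;0.0017 -0.0002 0.03 0 0 0;0.0017 -0.0002 0.035 0 0 0;0.0017 -0.0002 0.04 0 0 0;0.0017 -0.0002 0.044 0 0 0;0.0017 -0.0002 0.044 0 0 0;0.0017 -0.0002 0.044 0 0 0;0.0017 -0.0002 0.044 0 0 0'
python3 -c "
from h import *
from station import arm, viewer
goto([.5653,-.0124,.0218],np.pi/2-.2976);print(arm.get_obs()['torque'].round(2))"
```

```text
clock: 7.72
eef_pos: [0.5656, -0.012, 0.0596]
tcp_rot: [0.466, 3.106, 0.0]
ft_force: [0.1, -0.0, -4.4]
finger_gap: 0.0603
grasp_force: 45.9
t 7.72 tcp [ 0.5656 -0.012   0.0596] F [ 0.1 -0.  -4.4] gap 0.0603 tilt [ 9.e-04  0.e+00 -1.e+00]
shift [ 0.0002 -0.0004  0.0378] turn [ 0.0003  0.0008 -0.0002] q [-0.04  0.47  1.82  0.    0.86 -1.31]
[-0.03  0.   -0.01]
```

The spool is threaded: 10 mm over the tip with no side force. Continuing down.

```bash
python3 nudge.py '0 0 0.01 0 0 0;0 0 0.02 0 0 0;0 0 0.028 0 0 0;0 0 0.032 0 0 0;0 0 0.0345 0 0 0;0 0 0.036 0 0 0;0 0 0.037 0 0 0;0 0 0.037 0 0 0;0 0 0.037 0 0 0'
python3 -c "
from h import *
goto([.5653,-.0124,.0218],np.pi/2-.2976)"
```

```text
clock: 8.47
eef_pos: [0.5655, -0.012, 0.0226]
tcp_rot: [0.466, 3.106, 0.0]
ft_force: [0.0, 0.5, -5.3]
finger_gap: 0.0596
grasp_force: 45.9
t 8.47 tcp [ 0.5655 -0.012   0.0226] F [ 0.   0.5 -5.3] gap 0.0596 tilt [ 7.e-04  1.e-04 -1.e+00]
shift [ 0.0001 -0.0004  0.0008] turn [ 0.0002  0.0006 -0.0002] q [-0.04  0.51  1.85  0.    0.78 -1.31]
```

```bash
python3 nudge.py '0 0 0.0008 0 0 0;0 0 0.0015 0 0 0;0 0 0.0015 0 0 0;0 0 0.0015 0 0 0;0 0 0.0015 0 0 0'
```

```text
clock: 8.88
eef_pos: [0.5657, -0.012, 0.0218]
tcp_rot: [0.466, 3.105, 0.0]
ft_force: [-2.3, -0.1, 6.3]
finger_gap: 0.0595
grasp_force: 46.6
```

The spool is on the felt: the vertical force went from −5 to +6 N. Releasing.

```bash
python3 nudge.py '0 0 0 0 0 0;0 0 0 0 0 0;0 0 0 0 0 0;0 0 0 0 0 0;0 0 0 0 0 0;0 0 0 0 0 0;0 0 0 0 0 0' 0.08
python3 nudge.py '0 0 -0.01 0 0 0;0 0 -0.03 0 0 0;0 0 -0.06 0 0 0;0 0 -0.1 0 0 0;0 0 -0.13 0 0 0;0 0 -0.13 0 0 0;0 0 -0.13 0 0 0;0 0 -0.13 0 0 0;0 0 -0.13 0 0 0'
python3 -c "
from h import *
goto([.5697,.214,.12],np.pi/2-.2715)"
```

```text
clock: 9.47
eef_pos: [0.5652, -0.012, 0.0207]
tcp_rot: [-0.466, -3.107, -0.0]
ft_force: [0.4, -0.1, 0.3]
finger_gap: 0.08
grasp_force: 0.0
clock: 10.22
eef_pos: [0.5641, -0.012, 0.1496]
tcp_rot: [-0.466, -3.104, 0.0]
ft_force: [-0.2, 0.8, -0.3]
finger_gap: 0.0801
grasp_force: 0.0
t 10.22 tcp [ 0.5641 -0.012   0.1496] F [-0.2  0.8 -0.3] gap 0.0801 tilt [-2.8e-03  2.0e-04 -1.0e+00]
shift [0.0609 0.2177 0.0296] turn [-0.0006 -0.0028 -0.0263] q [-0.04  0.37  1.71  0.    1.07 -1.31]
```

```bash
python3 nudge.py '0.01 0.036 0 0 0 -0.026;0.02 0.072 0 0 0 -0.026;0.03 0.108 0 0 0 -0.026;0.04 0.144 0 0 0 -0.026;0.05 0.18 0.01 0 0 -0.026;0.057 0.205 0.02 0 0 -0.026;0.061 0.2177 0.03 0 0 -0.026;0.061 0.2177 0.03 0 0 -0.026;0.061 0.2177 0.03 0 0 -0.026;0.061 0.2177 0.03 0 0 -0.026;0.061 0.2177 0.03 0 0 -0.026;0.061 0.2177 0.03 0 0 -0.026' 0.055
python3 - <<'E'
from h import *
from station import arm, viewer
import cv2
goto([.5697,.2137,.0195],np.pi/2-.2715)
cv2.imwrite('pics/side2.png',viewer.get_image('side')[:,:,::-1])
b=cv2.imread('pics/side2.png')[170:290,210:370];cv2.imwrite('pics/g3.png',cv2.resize(b,None,fx=5,fy=5,interpolation=2))
E
```

```text
clock: 11.22
eef_pos: [0.5712, 0.2127, 0.1214]
tcp_rot: [0.428, 3.111, 0.0]
ft_force: [-0.5, 0.0, -0.2]
finger_gap: 0.055
grasp_force: 0.0
t 11.22 tcp [0.5712 0.2127 0.1214] F [-0.5  0.  -0.2] gap 0.055 tilt [ 8.e-04  1.e-04 -1.e+00]
shift [0.0018 0.0006 0.1019] turn [ 0.0003  0.0008 -0.0021] q [ 0.34  0.46  1.64 -0.    1.04 -0.96]
```

View pics/g3.png

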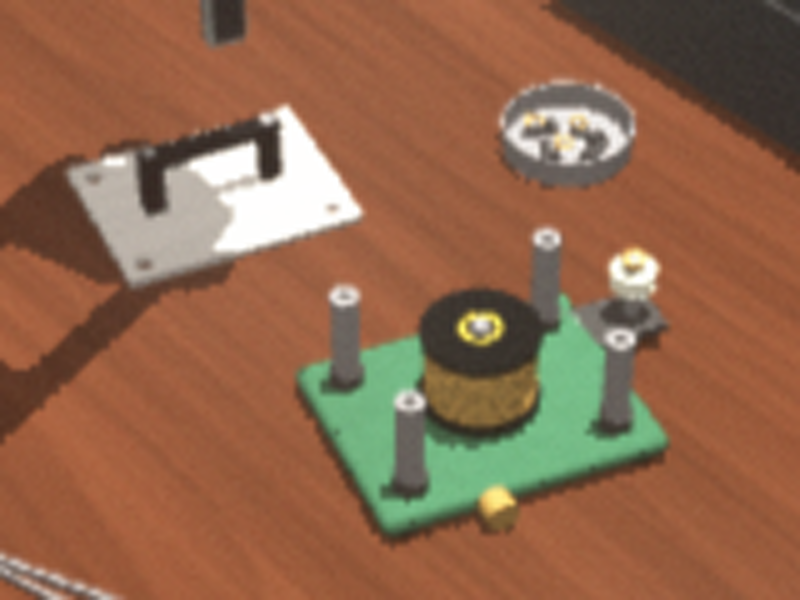

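The picture shows the spool seated and free, with the spindle tip centred in the bore at (481,326). The cover is undisturbed, with its handle at (210,150). Going down onto the handle.

```bash
python3 nudge.py '0.0018 0.0006 0.03 0 0 -0.002;0.0018 0.0006 0.06 0 0 -0.002;0.0018 0.0006 0.08 0 0 -0.002;0.0018 0.0006 0.092 0 0 -0.002;0.0018 0.0006 0.098 0 0 -0.002;0.0018 0.0006 0.101 0 0 -0.002;0.0018 0.0006 0.101 0 0 -0.002;0.0018 0.0006 0.101 0 0 -0.002;0.0018 0.0006 0.101 0 0 -0.002;0.0018 0.0006 0.101 0 0 -0.002'
python3 nudge.py '0 0 0 0 0 0;0 0 0 0 0 0;0 0 0 0 0 0;0 0 0 0 0 0;0 0 0 0 0 0;0 0 0 0 0 0;0 0 0 0 0 0;0 0 0 0 0 0;0 0 0 0 0 0;0 0 0 0 0 0' 0.004 70
python3 nudge.py '0 0 -0.01 0 0 0;0 0 -0.03 0 0 0;0 0 -0.06 0 0 0;0 0 -0.1 0 0 0;0 0 -0.115 0 0 0;0 0 -0.12 0 0 0;0 0 -0.12 0 0 0;0 0 -0.12 0 0 0;0 0 -0.12 0 0 0;0 0 -0.12 0 0 0;0 0 -0.12 0 0 0'
python3 -c "
from h import *
goto([.5645,-.0117,.14],np.pi/2-.2976)"
```

```text
clock: 12.1
eef_pos: [0.5698, 0.2153, 0.0209]
tcp_rot: [0.422, 3.111, 0.002]
ft_force: [-0.7, -0.2, -0.2]
finger_gap: 0.0551
grasp_force: 0.0
clock: 12.93
eef_pos: [0.5693, 0.2151, 0.0202]
tcp_rot: [0.423, 3.113, 0.0]
ft_force: [-2.0, -0.6, 5.6]
finger_gap: 0.0105
grasp_force: 68.9
clock: 13.85
eef_pos: [0.5685, 0.2148, 0.1382]
tcp_rot: [-0.422, -3.11, 0.002]
ft_force: [-1.0, 0.2, -2.2]
finger_gap: 0.0105
grasp_force: 68.5
t 13.85 tcp [0.5685 0.2148 0.1382] F [-1.   0.2 -2.2] gap 0.0105 tilt [-2.8e-03 -9.0e-04 -1.0e+00]
shift [-0.0565 -0.2194 -0.0016] turn [-0.0016 -0.0025  0.0278] q [ 0.34  0.44  1.62  0.    1.08 -0.96]
```

```bash
python3 nudge.py '-0.004 -0.016 0 0 0 0.004;-0.012 -0.046 0 0 0 0.008;-0.02 -0.078 0 0 0 0.015;-0.028 -0.11 0 0 0 0.02;-0.036 -0.142 0 0 0 0.025;-0.044 -0.172 0 0 0 0.0278;-0.05 -0.195 0 0 0 0.0278;-0.0545 -0.21 0 0 0 0.0278;-0.0565 -0.217 0 0 0 0.0278;-0.0565 -0.2194 0 0 0 0.0278;-0.0565 -0.2194 0 0 0 0.0278;-0.0565 -0.2194 0 0 0 0.0278'
python3 nudge.py '0 0 0.01 0 0 0;0 0 0.02 0 0 0;0 0 0.026 0 0 0;0 0 0.026 0 0 0;0 0 0.026 0 0 0;0 0 0.026 0 0 0;0 0 0.026 0 0 0;0 0 0.026 0 0 0'
python3 - <<'E'
from h import *
from station import arm, viewer
import cv2
goto([.5645,-.0117,.105],np.pi/2-.2976)
for n in('top','side'): cv2.imwrite(f'pics/{n}3.png',viewer.get_image(n)[:,:,::-1])
# overlay expected side pixels of the holes (plate top) and pillar tops, side-camera stand pose
st=[.5651,-.0104,-.2975]; H=np.array([(-.054,-.04,.09),(.054,-.04,.09),(.054,.04,.09),(-.054,.04,.09)])
print(proj('side',place(st,H)).round(1).tolist())
b=cv2.imread('pics/side3.png')[180:280,250:350];a=cv2.imread('pics/top3.png')[150:230,265:345]
o=cv2.resize(b,None,fx=6,fy=6,interpolation=2)
cv2.imwrite('pics/g4.png',np.hstack([o,cv2.copyMakeBorder(cv2.resize(a,None,fx=2.5,fy=2.5,interpolation=2),0,400,0,0,0)]))
E
```

```text
clock: 14.85
eef_pos: [0.5651, -0.0106, 0.1396]
tcp_rot: [-0.465, -3.107, -0.001]
ft_force: [0.2, 0.2, -2.5]
finger_gap: 0.0101
grasp_force: 68.5
clock: 15.52
eef_pos: [0.5655, -0.0115, 0.1142]
tcp_rot: [0.466, 3.106, 0.0]
ft_force: [-0.0, 0.2, -1.7]
finger_gap: 0.0108
grasp_force: 68.5
t 15.52 tcp [ 0.5655 -0.0115  0.1142] F [-0.   0.2 -1.7] gap 0.0108 tilt [ 9.e-04  1.e-04 -1.e+00]
shift [ 0.0009 -0.0005  0.0092] turn [ 0.0004  0.0009 -0.0001] q [-0.04  0.4   1.76  0.    0.98 -1.31]
[[291.3, 243.2], [333.9, 230.7], [319.2, 210.8], [278.2, 222.2]]
```

View pics/g4.png

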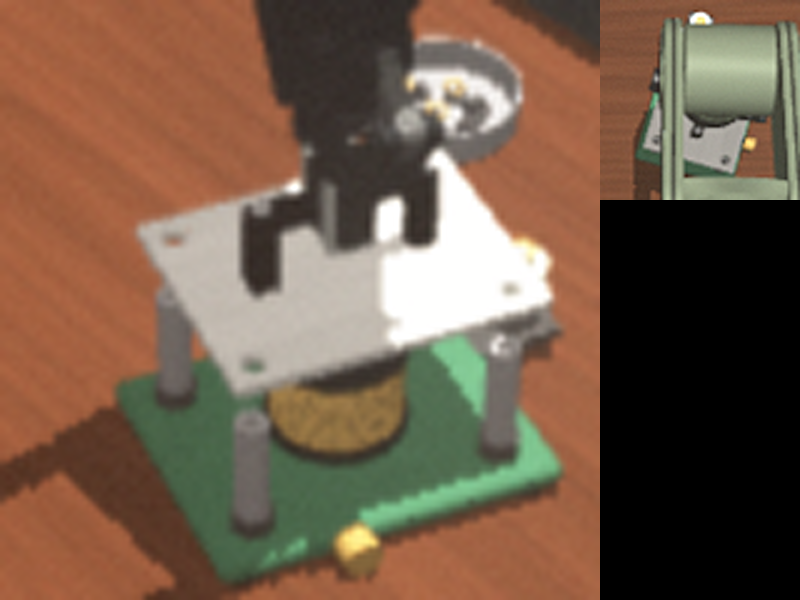

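The picture shows the cover level above the stand, with holes at crop positions (175,239), (253,365) and (511,288). I'll refine these numerically and fit the cover's pose. Both rear holes also show in the top view.

```bash
cat >m.py <<'E'
from h import *
import cv2,sys
def blob(im,p,w=4):
    x,y=np.round(p).astype(int); c=im[y-w:y+w+1,x-w:x+w+1]; d=cv2.absdiff(c,np.median(c,axis=(0,1)).astype(np.uint8)[None,None].repeat(len(c),0).repeat(len(c),1)).sum(2).astype(float)
    g=np.mgrid[-w:w+1,-w:w+1]; d[np.hypot(*g)>w*.85]=0; d=np.clip(d-.35*d.max(),0,None)
    return [x+(d*g[1]).sum()/d.sum(), y+(d*g[0]).sum()/d.sum()]
def cover(k,guess,z):
    S=cv2.imread(f'pics/side{k}.png');T=cv2.imread(f'pics/top{k}.png')
    h=np.array([(-.054,-.04),(.054,-.04),(.054,.04),(-.054,.04)]); L=np.c_[h,[z+.005]*4]
    s=[blob(S,p) for p in proj('side',place(guess,L))[[0,1,3]]]; t=[blob(T,p) for p in proj('top',place(guess,L))[[0,3]]]
    print('side',np.round(s,1).tolist(),'top',np.round(t,1).tolist())
    for n,o in (('both',{'side':([0,1,3],s),'top':([0,3],t)}),('side',{'side':([0,1,3],s)}),('top',{'top':([0,3],t)})):
        x,r=fit(L,o,guess); print(n,x.round(4),r.round(1).tolist())
    g=lambda v:(proj('side',place(v[:3],np.c_[h,[v[3]+.005]*4])[[0,1,3]])-s).ravel()
    print('side free z',least_squares(g,[*guess,z]).x.round(4))
    def g6(v,f=1):
        P=np.c_[h,[.005]*4]@R.from_rotvec(v[3:]).as_matrix().T+v[:3]; q=proj('side',P)[[0,1,3]]-s; return np.r_[q.ravel(),(proj('top',P)[[0,3]]-t-v_b).ravel()]
    v_b=np.array([0,0]); r=least_squares(g6,[*guess[:2],z,0,0,guess[2]]).x; print('6dof',r.round(4))
E
python3 - <<'E'
from m import *
cover(0,[.5697,.214,-.2715],0.)
cover(3,[.5655,-.0115,-.2976],.094)
E
```

```text
side [[238.7, 222.8], [276.2, 211.4], [228.0, 204.2]] top [[237.0, 214.6], [211.0, 207.7]]
both [ 0.5695  0.214  -0.2671] [[-0.2, -0.4], [-0.0, -0.1], [0.4, 1.0], [-0.1, -0.0], [-0.1, 0.0]]
side [ 0.5697  0.2143 -0.2693] [[-0.3, -0.5], [-0.1, -0.1], [0.4, 0.9]]
top [ 0.5695  0.2136 -0.2693] [[-0.0, -0.0], [0.0, 0.0]]
side free z [ 0.5616  0.202  -0.2726  0.0123]
6dof [ 0.5695  0.2143  0.0017  0.0664 -0.015  -0.2598]
side [[291.8, 240.5], [334.6, 227.7], [278.4, 219.2]] top [[314.6, 213.8], [288.3, 205.9]]
both [ 0.5654 -0.0116 -0.29  ] [[0.1, 0.0], [0.0, 0.2], [0.1, 0.5], [0.2, -0.1], [-1.1, -0.0]]
side [ 0.5659 -0.011  -0.2922] [[0.0, -0.2], [-0.1, 0.0], [0.1, 0.2]]
top [ 0.565  -0.0136 -0.3043] [[0.6, 0.2], [-0.6, -0.2]]
side free z [ 0.5633 -0.0138 -0.2923  0.0974]
6dof [ 0.5648 -0.0127  0.0963  0.0166 -0.0143 -0.2959]
```

```bash
python3 nudge.py '0.0013 0 0.003 0 0 0.003;0.0013 0 0.006 0 0 0.003;0.0013 0 0.0095 0 0 0.003;0.0013 0 0.0095 0 0 0.003;0.0013 0 0.0095 0 0 0.003;0.0013 0 0.0095 0 0 0.003;0.0013 0 0.0095 0 0 0.003;0.0013 0 0.0095 0 0 0.003;0.0013 0 0.0095 0 0 0.003;0.0013 0 0.0095 0 0 0.003;0.0013 0 0.0095 0 0 0.003;0.0013 0 0.0095 0 0 0.003'
python3 - <<'E'
from m import *
from station import arm, viewer
goto([.5645,-.0117,.105],np.pi/2-.2976)
for n in('top','side'): cv2.imwrite(f'pics/{n}4.png',viewer.get_image(n)[:,:,::-1])
z=arm.get_obs()['eef_pos'][2]-.0202
cover(4,[.565,-.0107,-.2976],z)
E
```

```text
clock: 16.62
eef_pos: [0.5639, -0.0111, 0.1044]
tcp_rot: [0.47, 3.106, 0.0]
ft_force: [0.4, 0.1, -2.1]
finger_gap: 0.0105
grasp_force: 68.5
t 16.62 tcp [ 0.5639 -0.0111  0.1044] F [ 0.4  0.1 -2.1] gap 0.0105 tilt [ 2.e-04  1.e-04 -1.e+00]
shift [-0.0007 -0.0004 -0.0006] turn [ 0.0001  0.0001 -0.003 ] q [-0.04  0.41  1.77  0.    0.96 -1.31]
side [[291.2, 243.8], [333.8, 231.2], [278.0, 222.6]] top [[314.1, 214.6], [288.2, 206.4]]
both [ 0.564  -0.0115 -0.2971] [[0.1, 0.1], [0.1, 0.2], [0.1, 0.3], [0.2, -0.2], [-1.2, 0.1]]
side [ 0.5644 -0.0108 -0.297 ] [[-0.0, -0.1], [-0.0, 0.0], [0.0, 0.1]]
top [ 0.5635 -0.014  -0.3192] [[0.6, 0.2], [-0.6, -0.2]]
side free z [ 0.5633 -0.012  -0.297   0.0856]
6dof [ 0.5632 -0.0128  0.0864  0.0042 -0.0106 -0.3053]
```

```bash
python3 nudge.py '-0.0004 0.0005 -0.0006 0 0 0;-0.0004 0.0005 -0.0006 0 0 0;-0.0004 0.0005 -0.0006 0 0 0;-0.0004 0.0005 -0.0006 0 0 0;-0.0004 0.0005 -0.0006 0 0 0;-0.0004 0.0005 -0.0006 0 0 0;-0.0004 0.0005 -0.0006 0 0 0;-0.0004 0.0005 -0.0006 0 0 0;-0.0004 0.0005 -0.0006 0 0 0;-0.0004 0.0005 -0.0006 0 0 0;-0.0004 0.0005 -0.0006 0 0 0;-0.0004 0.0005 -0.0006 0 0 0'
python3 - <<'E'
from m import *
from station import arm, viewer
for n in('top','side'): cv2.imwrite(f'pics/{n}5.png',viewer.get_image(n)[:,:,::-1])
o=arm.get_obs();print(o['eef_pos'],abs(o['dq']).max())
cover(5,[.565,-.0107,-.2976],o['eef_pos'][2]-.0202)
E
```

```text
clock: 17.72
eef_pos: [0.5645, -0.0107, 0.1049]
tcp_rot: [0.47, 3.106, 0.0]
ft_force: [0.2, -0.7, -2.4]
finger_gap: 0.0103
grasp_force: 68.5
[ 0.56447727 -0.01071841  0.10490219] 0.00102325867851156
side [[291.1, 243.5], [333.9, 230.9], [278.0, 222.2]] top [[314.0, 214.6], [288.1, 206.3]]
both [ 0.5642 -0.0111 -0.2972] [[0.1, 0.1], [0.0, 0.3], [0.1, 0.4], [0.2, -0.2], [-1.3, 0.0]]
side [ 0.5647 -0.0104 -0.2977] [[0.0, -0.2], [-0.1, 0.1], [0.0, 0.2]]
top [ 0.5636 -0.0137 -0.3198] [[0.6, 0.2], [-0.6, -0.2]]
side free z [ 0.5623 -0.0131 -0.2978  0.088 ]
6dof [ 0.5634 -0.0125  0.0874  0.0105 -0.0167 -0.3066]
```

The cover fits the stand to within about 0.5 mm, is level, sits about 15 mm clear and is steady. Handing in.

```bash
python3 -c "
from station import arm, viewer
print(arm.hand_in())"
```

```text
the job is handed in; nothing more can be done
None
```

The spool is seated on the felt and released, and the cover is held level and steady about 15 mm above the pillars, its holes within about 0.5 mm of the tapped holes by the side camera; the spare spool and beaker were left untouched, and the job is handed in (no verdict was returned).

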